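# Set up the UV exposure unit for a pebble print

### The arm

A 6-joint arm with a two-finger parallel gripper is mounted at the origin on a cart in front of the work surface, level with it; the furniture and walls round the work are solid. World frame = base frame: x ahead of the robot, y to its left, z up, the work surface at z = 0. Lengths are in m, angles in rad, forces in N, time in s.
With the tool pointing down it reaches from about 0.375 to 0.975 m from the base axis. Payload 3.8 kg.
Tool frame: the origin (TCP) lies midway between the tips of the shut fingers; the grasp point (between the pads) lies 19 mm behind it (bot.grip_depth is the distance from the TCP to the grasp point, in m); z points along the fingers, y is the line along which they close (so a half turn about z gives the same grasp; the last joint's range is limited). The gripper opens to 85 mm and grips with 20 to 120 N. Pads are 22 mm wide; open, the fingers measure 114 mm over their backs; the gripper's body (76 mm by 85 mm) begins 54 mm behind the grasp point. The pads swing forward as they close: fully open they stand 13 mm farther back than shut.
Start: joints at [-1.353, 0.264, 1.604, -0, 1.274, -0.037], TCP at [0.17, -0.653, 0.197] pointing down, gripper open.
Joint ranges: [-2.63, 2.63], [-0.94, 2.18], [0.31, 2.57], [-1.31, 4.45], [0, 2.66], [-2.55, 2.55]. Speed limits (rad/s): [2.57, 2.57, 3.14, 3.14, 3.14, 3.14].

### API

Orientations are given as a rotation vector (axis times angle).
In Python, from rig import bot gives the robot as it stands. The module is installed in compiled form; this text tells all that it offers.
- The arm moves only by the tool play_rows, never from a script. Its argument "series" is a list of rows, each a list of 5 numbers: the shift along the tool's x, y, z in m, then the turn about the tool's z in rad, then the opening, from 0 (shut) to 1 (fully open). A call has 1 to 12 rows; each row shifts and turns the commanded pose from where the row before left it, along the tool's axes as they then stand; what a row does not reach is not made up. A row lasts 1/10 s, in which the tool goes at most 50 mm and 8.59 degrees, less where a joint would pass 70% of its speed; a pose out of reach is approached as far as the arm can. A call is refused whole if a number of a shift passes 0.05 or a number of a turn 0.15, either way. A call with a gripper value outside its range is refused whole. The fingers move at their own pace and stop on an object; the grip force is fixed at half the most. Time passes only in rows, so rows that do not move let the fingers close. It gives the time, the measured TCP pose, the force, the opening and the grip force at its end, in the units of the state.
- bot.observe(): the state, without advancing time (a new reading comes with each control period).
- bot.get_image(name): name is "scene" or "top" or "wrist"; returns the picture (400x640x3 uint8, blue, green, red); there is no depth.
- bot.get_calibration(name): a dict with "intrinsics" (3x3 intrinsics, pixels), "camera_from_world" (4x4, takes a point from world to camera coordinates); the wrist camera has in their place "T_tool_cam" (4x4, takes a point from camera to tool coordinates, whose origin is the TCP and whose axes are the flange's). Camera axes: x right, y down, z forward; pixel columns grow to the right and rows downward; lengths in m; the calibration is good to about 2 mm. A picture is of the moment at which its call begins: read the wrist's pose just before it. get_calibration takes no time and is no camera call.
- bot.sign_off(): hands the job in; it is judged then, once.
The state is a dict: "time_s": time; "joint_pos": joint angles; "joint_velocities": joint speeds; "joint_efforts": joint torques, N m; "eef_pos": TCP position; "eef_rot": TCP orientation; "contact_force": force on the tool from outside, world axes, zero at the start; "torque": the same for the moment, N m; "width": opening from 0.0 (shut) to 1.0 (fully open); "grasp_force": force on a finger pad.
Only numpy, scipy, OpenCV 4.12 (cv2) and the standard library are available. Lean on these libraries where they do the work, as an engineer would, in place of code of your own. Each camera call takes 0.05 s, during which the arm holds its last target. There are 200 camera calls.

### The job

Set up the small UV exposure unit to print on the dark grey pebble that lies on the table a hand or two to its left or right: swing the red-knobbed latch lever a quarter turn off the lamp lid to its open stop, raise the stiff lid by its bar handle to 60 degrees (the red bead on the arc beside it), where it stays by itself, and then lay the dark pebble flat in the middle of the white circle on the front deck. Only when all that is done, press the green start button fully down and let go. Leave the lever open, the lid at 60 degrees and the pebble in place, and do not disturb the eraser, the timer or the brown bottle.

Things in the scene. Friction and masses are not known exactly. Their poses are not given: they have to be found in the camera images.
- unit: Grey UV exposure unit, fixed, 260 (x) x 300 (y) mm. Origin: centre of its underside, on the table; x points to its back (away from the robot at yaw 0), y to its left, z up. Front half (x -130 to 0 mm): flat open deck 25 mm high. Back half (x 0 to 130): two cheeks 75 mm high (y 95 to 150 and -150 to -95 mm) with the lamp lid between them.
- lamp (a joint): angle of the white lamp lid in rad: 0 = closed (level), grows as its front edge rises, stops at 0 and 1.9; 60 degrees = 1.047. Stiff hinge: the lid stays where it is left; lifting takes about 5 N at the bar. While the latch lever lies across it, it is locked and cannot rise more than about 0.05 rad.
- lamp_hinge (a point): middle of the hinge line of the lid, which runs along the unit's y axis; at x = 115, y = 0, z = 65 mm in the unit's frame. The white lid is 180 wide, 130 from hinge to front edge, 18 mm thick, 0.3 kg.
- bar (a point): middle of the lid's handle: round steel bar, 12 mm in diameter, 100 mm long along the unit's y axis, on two arms 45 mm in front of the lid's front edge (39 mm gap for a finger), 175 mm from the hinge line. Lid closed, it is at x = -60, y = 0, z = 65 mm in the unit's frame, 40 mm above the deck. Moves with the lid; being round, it turns freely in a grip.
- red_bead (a point): red bead (13 mm) that marks 60 degrees on a thin steel arc standing in the plane of the lid's swing beside its left edge: 100 mm from the hinge line, at y = 103 mm in the unit's frame. Smaller white beads mark 30 and 90 degrees. At 60 degrees the lid's mid-thickness line points from the hinge to this bead.
- latch (a joint): angle of the latch lever in rad: 0 = locked, lying across the lid (pointing along the unit's +y); grows counter-clockwise seen from above to 1.571 = open, pointing along the unit's -x, to the front along the right side. Stops at both ends; stays where it is left; needs about 1.5 N at the post.
- latch_post (a point): the upright red post at the end of the latch lever, 14 mm in diameter, 36 mm tall, from 87 to 123 mm above the table; this point is on its axis 107 mm above the table (16 mm below its top), 65 mm from the pivot axis. The steel lever under it is 16 mm wide, its top 88 mm above the table.
- latch_pivot (a point): point on the vertical pivot axis of the latch lever, 107 mm above the table, at x = 15, y = -122 mm in the unit's frame.
- circle (a point): centre of the white circle (76 mm in diameter, thin black outline, flush) on the front deck, on the deck's surface 25 mm above the table, at x = -75, y = 0 in the unit's frame.
- start (a joint): travel of the green start button in m: 0 = up, 0.006 = fully down; springs back; fully down takes about 5 N.
- start_top (a point): centre of the top face of the green round start button (32 mm in diameter) at the left of the front deck, x = -80, y = 110 mm in the unit's frame; it is pressed straight down.
- pebble: the dark grey pebble, 40 x 42 x 19 mm, rounded, loose, about 0.07 kg, on the bare table 0.3 to 0.4 m left or right of the robot's midline (not the one among the prints far to the right, which is part of the room); origin: centre of its underside, z up as it lies.
- eraser: eraser, 22 x 51 x 12 mm, half in a blue sleeve, half white, loose; origin: centre of its underside. Leave alone.
- timer: round minute timer, 58 mm in diameter, 49 mm tall, red top on a white base, loose; origin: centre of its underside. Leave alone.
- brown_bottle: brown glass bottle with black cap, 54 mm in diameter, 118 mm tall, loose; origin: centre of its underside. Leave alone.
Mind the look-alikes: they are no part of the job. Several things look just like the pebble: the one meant starts farthest to the robot's right.

How it is judged:
On the way, in this order (a step that is already met when the one before it is completed fails the run):
1. the latch lever is open (value of joint latch above 1.35 rad), for 0.2 s.
2. the lid stands at 60 degrees (55 to 65) (value of joint latch above 1.35 rad and value of joint lamp between 0.96 and 1.135 rad and velocity of joint lamp between -0.05 and 0.05 rad/s), for 0.3 s.
3. the dark pebble lies released in the circle (value of joint lamp between 0.96 and 1.135 rad and horizontal distance between pebble and circle below 0.022 m and z of pebble in the frame of unit between 0.018 and 0.034 m and angle between pebble's own z axis and vertical below 0.45 rad and contact force between the fingers and pebble below 0.1 N and linear speed of pebble below 0.02 m/s), for 0.2 s.
4. the start button is pressed down (value of joint start above 0.0042 m and value of joint lamp between 0.96 and 1.135 rad and horizontal distance between pebble and circle below 0.022 m and z of pebble in the frame of unit between 0.018 and 0.034 m and angle between pebble's own z axis and vertical below 0.45 rad), for 0.02 s.
At the end, for the whole second after the job is handed in: The latch lever is open (over 1.35 rad), the lid stands at 55 to 65 degrees by itself, the dark pebble lies flat, released and at rest on the deck with its centre within 22 mm of the circle's centre, and the start button has been pressed (over 4.2 mm) and is up again (all of step 3 and value of joint latch above 1.35 rad and value of joint start below 0.002 m); the robot touches nothing.
It fails at once if the start button is pressed before the lid is at 60 degrees and the dark pebble is in the circle (value of joint start above 0.003 m and not (value of joint lamp between 0.96 and 1.135 rad and horizontal distance between pebble and circle below 0.022 m and z of pebble in the frame of unit between 0.018 and 0.034 m and angle between pebble's own z axis and vertical below 0.45 rad)).
It fails at once if the eraser, the timer or the brown bottle is moved over 30 mm or tipped (distance of any of eraser, timer, brown_bottle from where it was at the start of the episode above 0.03 m or angle between brown_bottle's own z axis and vertical above 0.4 rad).
It also fails if it takes over 67 s, if anything falls off the work surface, if the arm or the gripper's body presses on something with over 40 N, if the wrist force passes 120 N, or if a joint passes its speed limit or range.

## Working session

There is one attempt and no reset: what is moved stays moved. The work goes in short steps, Python scripts to look and compute and a tool call to move; the robot and the scene stay as the last step left them, time stands still between calls to the robot, and variables do not carry over. Pictures are saved under pics/ and viewed, at most 10 in all, crops included, and the job is handed in when it is done.

Besides the shell and the picture viewer there is one more tool, called after "Request:" by a JSON object that holds its "method" and its "body". play_rows: Moves the arm, as the interface text tells. Its arguments: {"type":"object","properties":{"series":{"type":"array","items":{"type":"array","items":{"type":"number"}}}},"required":["series"]}

```bash
mkdir -p pics; python3 - <<'E'
from rig import bot
import cv2
s=bot.observe();print({k:s[k] for k in('time_s','eef_pos','eef_rot','width')})
for n in('scene','top'):
    cv2.imwrite(f'pics/{n}0.png',bot.get_image(n)); c=bot.get_calibration(n);print(n,c)
print(bot.get_calibration('wrist'),bot.grip_depth)
E
```

```text
{'time_s': 0.0, 'eef_pos': array([ 0.16996249, -0.65241933,  0.19607233]), 'eef_rot': array([-3.11392946e+00, -3.98882073e-01,  3.08141234e-04]), 'width': 1.0005017699297767}
scene {'intrinsics': array([[452.76066434,   0.        , 319.38249764],
       [  0.        , 452.76066434, 199.28690091],
       [  0.        ,   0.        ,   1.        ]]), 'camera_from_world': array([[-0.69870575, -0.71540454, -0.0025729 ,  0.41024388],
       [-0.37898264,  0.37318205, -0.84682189,  0.29121136],
       [ 0.60678039, -0.59070424, -0.53187034,  1.05940203],
       [ 0.        ,  0.        ,  0.        ,  1.        ]])}
top {'intrinsics': array([[474.30180199,   0.        , 317.01911147],
       [  0.        , 474.30180199, 208.28986979],
       [  0.        ,   0.        ,   1.        ]]), 'camera_from_world': array([[-2.53995943e-02, -9.99671834e-01, -3.32953822e-03,
         4.12393238e-02],
       [-9.92685777e-01,  2.56150344e-02, -1.17978045e-01,
         5.74269845e-01],
       [ 1.18024615e-01,  3.08590757e-04, -9.93010622e-01,
         1.42131771e+00],
       [ 0.00000000e+00,  0.00000000e+00,  0.00000000e+00,
         1.00000000e+00]])}
{'intrinsics': array([[280.52134498,   0.        , 320.84206495],
       [  0.        , 280.52134498, 199.29083605],
       [  0.        ,   0.        ,   1.        ]]), 'T_tool_cam': array([[-4.07695274e-05, -9.54913914e-01, -2.96882832e-01,
         7.53225286e-02],
       [ 9.99999510e-01,  2.54730405e-04, -9.56657255e-04,
        -2.94155259e-04],
       [ 9.89150407e-04, -2.96882726e-01,  9.54913435e-01,
        -1.76933463e-01],
       [ 0.00000000e+00,  0.00000000e+00,  0.00000000e+00,
         1.00000000e+00]])} 0.0187
```

View pics/top0.png

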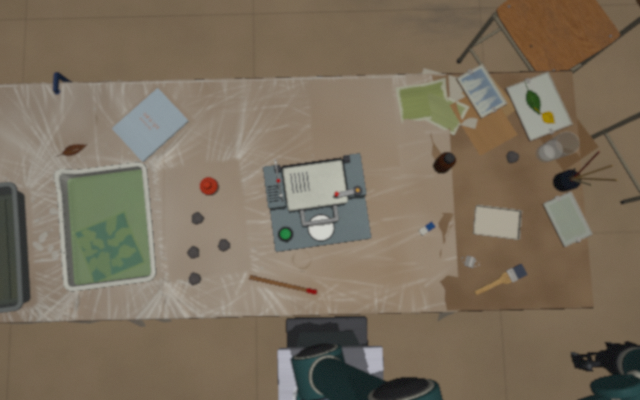

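View pics/scene0.png

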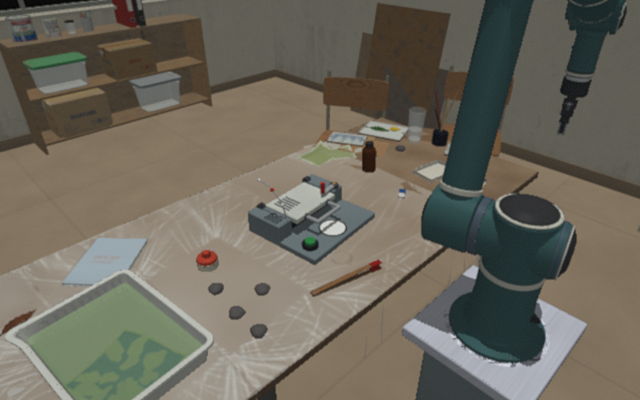

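The top view shows the unit around (318,200), with its circle at (320,228), button at (286,234) and red post near (337,195).

Pebble look-alikes in the top view are (197,218), (193,252), (224,244), (194,279) and (512,157). The last lies among the prints and is excluded. (224,244) is the farthest right of the other four, so I choose it and will check it in a crop.

```bash
cat > h.py <<'E'
import numpy as np,cv2
from rig import bot
from scipy.spatial.transform import Rotation as R
def cam(n):
    c=bot.get_calibration(n);K=c['intrinsics']
    if n=='wrist':
        s=bot.observe();T=np.eye(4);T[:3,:3]=R.from_rotvec(s['eef_rot']).as_matrix();T[:3,3]=s['eef_pos']
        return K,np.linalg.inv(T@c['T_tool_cam'])
    return K,c['camera_from_world']
def ray(C,uv):
    K,T=C;d=T[:3,:3].T@np.linalg.solve(K,[*uv,1]);return -T[:3,:3].T@T[:3,3],d/np.linalg.norm(d)
def plane(C,uv,z):
    o,d=ray(C,uv);return o+d*(z-o[2])/d[2]
def tri(a,b):
    A=0;B=0
    for o,d in(a,b):
        P=np.eye(3)-np.outer(d,d);A=A+P;B=B+P@o
    p=np.linalg.solve(A,B);return p,[np.linalg.norm((np.eye(3)-np.outer(d,d))@(p-o)) for o,d in(a,b)]
def proj(C,p):
    K,T=C;q=K@(T[:3,:3]@p+T[:3,3]);return q[:2]/q[2]
def blobs(m,amin=8):
    n,l,st,c=cv2.connectedComponentsWithStats(m.astype(np.uint8)*255);return [(c[i].round(1).tolist(),st[i].tolist()) for i in range(1,n) if st[i,4]>=amin]
E
python3 - <<'E'
from h import *
for n in('top','scene'):
    im=cv2.imread(f'pics/{n}0.png');b,g,r=[im[...,i].astype(int) for i in range(3)];h=cv2.cvtColor(im,cv2.COLOR_BGR2HSV).astype(int)
    print(n,'green',blobs((g>r+40)&(g>b+30)&(g>70)))
    print('red',blobs((r>g+70)&(r>b+70),3))
    print('dark',[x for x in blobs((h[...,2]<110)&(h[...,1]<60),40) if x[1][4]<500])
    print('white',[x for x in blobs((h[...,2]>190)&(h[...,1]<40),60) if x[1][4]<3000])
C=cam('top')
for u in[(197,218),(193,252),(224,244),(194,279)]:print(u,plane(C,u,.01).round(3))
t=cv2.imread('pics/top0.png');a=cv2.resize(t[195:295,170:250],(480,600),interpolation=2);
c=cv2.resize(t[145:258,255:378],None,fx=2.6,fy=2.6,interpolation=2)
s=cv2.imread('pics/scene0.png')[170:262,240:382];s=cv2.resize(s,(320,207),interpolation=2)
o=np.zeros((600,800,3),np.uint8);o[:,:480]=a;o[:c.shape[0],480:480+c.shape[1]]=c;o[300:507,480:]=s
cv2.imwrite('pics/crop.png',o)
E
```

```text
top green [([285.0, 233.5], [280, 229, 11, 10, 89])]
red [([208.1, 185.5], [200, 178, 17, 16, 216]), ([277.8, 180.2], [277, 179, 3, 3, 6]), ([336.1, 193.6], [335, 192, 3, 4, 11]), ([311.1, 290.9], [307, 289, 9, 5, 34])]
dark [([492.2, 23.4], [480, 14, 24, 20, 89]), ([630.4, 26.2], [621, 19, 19, 16, 53]), ([477.4, 44.4], [464, 30, 34, 35, 123]), ([59.0, 82.3], [52, 72, 21, 23, 126]), ([624.9, 121.1], [610, 113, 30, 18, 77]), ([608.4, 140.3], [594, 129, 27, 29, 83]), ([548.6, 145.3], [537, 136, 25, 26, 88]), ([560.2, 154.6], [554, 150, 13, 10, 42]), ([448.9, 157.6], [445, 153, 9, 10, 73]), ([512.1, 156.6], [507, 152, 12, 11, 96]), ([629.5, 173.1], [620, 158, 20, 33, 60]), ([102.9, 172.4], [65, 167, 75, 11, 249]), ([565.9, 180.2], [554, 170, 25, 21, 141]), ([357.0, 193.4], [347, 184, 19, 17, 180]), ([196.9, 218.1], [192, 212, 12, 13, 116]), ([285.3, 234.2], [276, 225, 19, 19, 146]), ([223.4, 244.8], [218, 239, 12, 13, 117]), ([193.1, 252.2], [187, 246, 12, 13, 119]), ([519.6, 271.0], [512, 264, 15, 16, 137]), ([194.2, 278.3], [189, 272, 12, 13, 122]), ([443.6, 314.3], [438, 312, 15, 8, 
[... 799 characters left out ...]
 19, 14, 127]), ([208.5, 267.0], [197, 261, 22, 10, 96]), ([135.7, 284.7], [126, 276, 20, 19, 62]), ([215.5, 288.2], [208, 283, 16, 12, 150]), ([261.7, 288.9], [254, 283, 16, 13, 157]), ([236.0, 312.4], [229, 306, 17, 14, 185]), ([190.6, 328.5], [173, 313, 33, 30, 126]), ([258.0, 330.4], [250, 324, 18, 15, 197]), ([561.0, 364.3], [537, 328, 49, 72, 108]), ([530.3, 359.2], [509, 347, 34, 18, 128]), ([269.3, 394.7], [258, 387, 19, 13, 142])]
white [([335.6, 228.5], [325, 222, 20, 12, 153]), ([425.7, 330.0], [419, 324, 15, 13, 69]), ([546.4, 344.8], [542, 333, 9, 22, 73])]
(197, 218) [0.557 0.401 0.01 ]
(193, 252) [0.452 0.413 0.01 ]
(224, 244) [0.474 0.317 0.01 ]
(194, 279) [0.369 0.409 0.01 ]
```

View pics/crop.png

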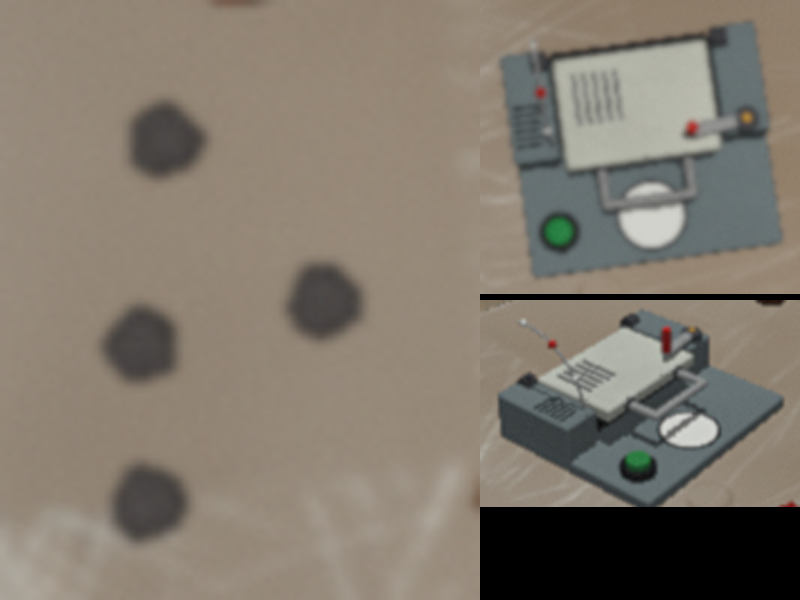

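The crop confirms the pebble choice at (224,244). It also shows the latch lying across the lid, the bar overlapping the circle, the bead on the left and the deck corners. Next I fit the unit pose from known points.

```bash
cat >> h.py <<'E'
def U(x,p):
    c,s=np.cos(x[2]),np.sin(x[2]);return np.array([x[0]+c*p[0]-s*p[1],x[1]+s*p[0]+c*p[1],p[2]])
E
python3 - <<'E'
from h import *
from scipy.optimize import least_squares
T,S=cam('top'),cam('scene')
for n,a,b in[('btn',(285,233.5),(309.7,240.6)),('bead',(277.8,180.2),(271.5,189)),('post',(336.1,193.6),(322.1,185.9)),('peb',(223.4,244.8),(261.7,288.9)),('bottle cap',(448,157),(369,144))]:
    p,e=tri(ray(T,a),ray(S,b));print(n,p.round(4),np.round(e,4))
bead=(.065,.103,.1516)
obs=[(T,(276.2,251.5),(-.13,.15,.025)),(T,(370.4,238.1),(-.13,-.15,.025)),(T,(285,233.5),(-.08,.11,.04)),(S,(309.7,240.6),(-.08,.11,.037)),
(T,(277.8,180.2),bead),(S,(271.5,189),bead),(T,(336.1,193.6),(.015,-.057,.115)),(S,(322.1,185.9),(.015,-.057,.105))]
f=lambda x:np.concatenate([proj(C,U(x,p))-uv for C,uv,p in obs])
r=least_squares(f,[.53,0,.14],loss='soft_l1');x=r.x;print(x.round(4),f(x).round(1))
np.save('unit.npy',x)
for n,p in dict(piv=(.015,-.122,.107),post=(.015,-.057,.107),open=(-.05,-.122,.107),bar=(-.06,0,.065),circ=(-.075,0,.025),btn=(-.08,.11,.04),bar60=(.115-.0875,0,.2166),hinge=(.115,0,.065)).items():print(n,U(x,p).round(4))
for n,z,u in[('timer',.045,(208,185.5)),('eraser',.01,(428,228)),('brush',.01,(285,285)),('brushred',.01,(312,291))]:print(n,plane(T,u,z).round(3))
s=bot.observe();print(R.from_rotvec(s['eef_rot']).as_matrix().round(3))
E
```

```text
btn [0.4992 0.1251 0.0391] [0.001 0.001]
bead [0.6442 0.1354 0.15  ] [0.0006 0.0006]
post [ 0.6077 -0.0309  0.1069] [0.0008 0.0008]
peb [0.4715 0.3196 0.0039] [0.0008 0.0008]
bottle cap [ 0.7072 -0.3662  0.104 ] [0.0029 0.0029]
[0.5907 0.0246 0.1111] [-1.5  0.6  1.4  0.6  0.2  0.3 -0.3  0.6  0.6  0.2  0.1 -0.6  0.1 -1.6
 -1.4  0.1]
piv [ 0.6191 -0.0949  0.107 ]
post [ 0.6119 -0.0303  0.107 ]
open [ 0.5545 -0.1022  0.107 ]
bar [0.531 0.018 0.065]
circ [0.5161 0.0163 0.025 ]
btn [0.499  0.1251 0.04  ]
bar60 [0.618  0.0277 0.2166]
hinge [0.705  0.0374 0.065 ]
timer [0.653 0.359 0.045]
eraser [ 0.508 -0.316  0.01 ]
brush [0.344 0.131 0.01 ]
brushred [0.324 0.048 0.01 ]
[[ 0.968  0.252 -0.   ]
 [ 0.252 -0.968  0.002]
 [ 0.    -0.002 -1.   ]]
```

The unit sits at (0.591, 0.025) with yaw about 0.111. The triangulated heights agree with those given (button 0.039, bead 0.150, post 0.107). Moving towards the post.

Request:
{"method": "play_rows", "body": {"series": [[0.0365,-0.0307,0,0,1],[0.0365,-0.0307,0,0,1],[0.0365,-0.0307,0,0,1],[0.0365,-0.0307,0,0,1],[0.0365,-0.0307,0,0,1],[0.0365,-0.0307,0,0,1],[0.0365,-0.0307,0,0,1],[0.0365,-0.0307,0,0,1],[0.0365,-0.0307,0,0,1],[0.0365,-0.0307,0,0,1],[0.0365,-0.0307,0,0,0.5],[0.0365,-0.0307,0,0,0.3]]}}

```text
time_s: 1.3
eef_pos: [0.5017, -0.1844, 0.1971]
eef_rot: [-3.116, -0.399, 0.0]
contact_force: [1.3, -0.5, -0.5]
width: 0.687
grasp_force: 0.0
```

Request:
{"method": "play_rows", "body": {"series": [[0.0365,-0.0307,0,-0.143,0.3],[0,0,0,-0.143,0.3],[0,0,0,-0.143,0.3],[0,0,0,-0.143,0.3],[0,0,0,-0.143,0.3],[0,0,0,-0.143,0.3],[0,0,0,-0.143,0.3],[0,0,0,-0.143,0.3],[0,0,0,-0.143,0.3],[0,0,0,-0.143,0.3],[0,0,0,0,0.3]]}}

```text
time_s: 2.4
eef_pos: [0.5283, -0.1473, 0.1968]
eef_rot: [-2.09, -2.344, 0.001]
contact_force: [-0.2, 1.1, 0.1]
width: 0.3
grasp_force: 0.0
```

```bash
cat >> h.py <<'E'
def st():
    s=bot.observe();M=R.from_rotvec(s['eef_rot']).as_matrix();psi=np.arctan2(M[1,0],M[0,0])
    print('t',round(s['time_s'],2),'p',s['eef_pos'].round(4),'psi',round(psi,3),'F',np.round(s['contact_force'],1),'w',round(s['width'],3),'gf',np.round(s['grasp_force'],1),'tilt',M[2].round(3));return s,M
def to(p):
    s,M=st();print('tool delta',(M.T@(np.array(p)-s['eef_pos'])).round(4))
E
python3 - <<'E'
from h import *
x=np.load('unit.npy')
to(U(x,(.015,-.057,.093)))
W=cam('wrist');im=bot.get_image('wrist');cv2.imwrite('pics/w1.png',im)
for n,p in dict(post=(.015,-.057,.123),circ=(-.075,0,.025),btn=(-.08,.11,.04),bar=(-.06,0,.065),piv=(.015,-.122,.1)).items():print(n,proj(W,U(x,p)).round(0))
E
```

```text
t 2.4 p [ 0.5283 -0.1473  0.1968] psi 1.685 F [-0.2  1.1  0.1] w 0.3 gf 0.0 tilt [ 0.    -0.001 -1.   ]
tool delta [0.1066 0.0965 0.1038]
post [439.  73.]
circ [328.  28.]
btn [ 324. -111.]
bar [344.  17.]
piv [421. 150.]
```

View pics/w1.png

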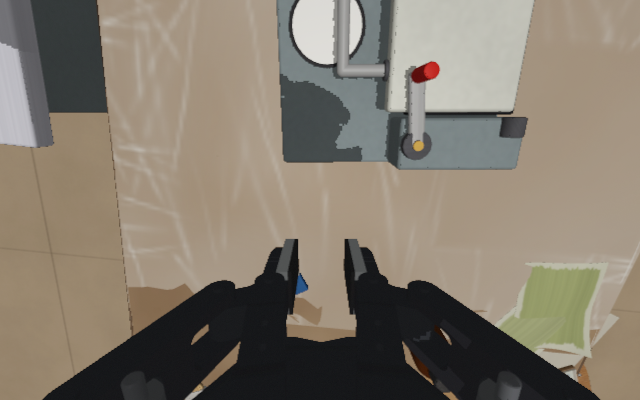

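The wrist view shows the post top at (431,70), the pivot screw at (418,146), the circle at (328,26) and the front right deck corner at (284,161). I refit the unit with these.

```bash
python3 - <<'E'
from h import *
from scipy.optimize import least_squares
W=cam('wrist');T,S=cam('top'),cam('scene')
x0=np.load('unit.npy');bead=(.065,.103,.1516)
for n,u,p in[('post',(432.5,70),(.015,-.057,.123)),('corner',(284,161),(-.13,-.15,.025)),('circ',(328,26),(-.075,0,.025)),('piv',(418,146),(.015,-.122,.095))]:print(n,plane(W,u,p[2]).round(4),U(x0,p).round(4))
obs=[(W,(432.5,70),(.015,-.057,.123)),(W,(284,161),(-.13,-.15,.025)),(W,(328,26),(-.075,0,.025)),(W,(418,146),(.015,-.122,.095)),(T,(276.2,251.5),(-.13,.15,.025)),(T,(370.4,238.1),(-.13,-.15,.025)),(T,(285,233.5),(-.08,.11,.04)),(S,(309.7,240.6),(-.08,.11,.037)),
(T,(277.8,180.2),bead),(S,(271.5,189),bead),(T,(336.1,193.6),(.015,-.057,.12)),(S,(322.1,185.9),(.015,-.057,.105))]
w=[(0.35 if C is W else 1) for C,_,_ in obs]
f=lambda x:np.concatenate([k*(proj(C,U(x,p))-uv) for k,(C,uv,p) in zip(w,obs)])
x=least_squares(f,x0,loss='soft_l1').x;print(x.round(4),f(x).round(1));np.save('unit.npy',x)
to(U(x,(.015,-.057,.093)))
c=U(x,(.015,-.122,.093));M=R.from_rotvec(bot.observe()['eef_rot']).as_matrix()
for n,p in dict(post=(.015,-.057,.107),bar=(-.06,0,.065),circ=(-.075,0,.025),btn=(-.08,.11,.04)).items():print(n,U(x,p).round(4))
E
```

```text
post [ 0.6066 -0.0286  0.123 ] [ 0.6119 -0.0303  0.123 ]
corner [ 0.48   -0.1345  0.025 ] [ 0.4781 -0.1388  0.025 ]
circ [0.5171 0.0187 0.025 ] [0.5161 0.0163 0.025 ]
piv [ 0.6177 -0.0925  0.095 ] [ 0.6191 -0.0949  0.095 ]
[0.59   0.0258 0.1086] [ 1.8  0.5 -0.9  0.7 -0.6  0.3  0.1  0.5 -2.   0.7  0.9  1.  -0.2  0.4
 -0.6  0.9  0.2  0.3 -0.  -0.4 -0.3 -1.6 -1.4  0.3]
t 2.45 p [ 0.5284 -0.1473  0.1969] psi 1.682 F [-0.9  0.6  0.2] w 0.302 gf 0.0 tilt [ 0.    -0.001 -1.   ]
tool delta [0.1081 0.0954 0.1039]
post [ 0.6111 -0.0292  0.107 ]
bar [0.5304 0.0193 0.065 ]
circ [0.5155 0.0177 0.025 ]
btn [0.4986 0.1265 0.04  ]
```

The post reads about 4 mm nearer in x in both measurements, so the lever is slightly off 0. I cage it at (0.607, -0.0285).

Request:
{"method": "play_rows", "body": {"series": [[0.0273,0.0229,0,0,0.4],[0.0273,0.0229,0,0,0.4],[0.0273,0.0229,0,0,0.4],[0.0274,0.0229,0,0,0.4],[0,0,0.035,0,0.4],[0,0,0.035,0,0.4],[0,0,0.034,0,0.4],[0,0,0,0,0.3],[0,0,0,0,0.3]]}}

```text
time_s: 3.35
eef_pos: [0.6066, -0.0283, 0.0929]
eef_rot: [-2.092, -2.341, 0.002]
contact_force: [0.5, 0.9, 0.2]
width: 0.302
grasp_force: 0.0
```

Request:
{"method": "play_rows", "body": {"series": [[-0.0006,-0.0087,0,-0.134,0.3],[-0.0006,-0.0087,0,-0.134,0.3],[-0.0006,-0.0087,0,-0.134,0.3],[-0.0006,-0.0087,0,-0.134,0.3],[-0.0006,-0.0087,0,-0.134,0.3],[-0.0006,-0.0087,0,-0.134,0.3]]}}

```text
time_s: 3.95
eef_pos: [0.5651, -0.0542, 0.097]
eef_rot: [1.0, 2.973, 0.002]
contact_force: [0.2, -0.3, 0.6]
width: 0.302
grasp_force: 0.0
```

Request:
{"method": "play_rows", "body": {"series": [[-0.0006,-0.0087,0,-0.134,0.3],[-0.0006,-0.0087,0,-0.134,0.3],[-0.0006,-0.0087,0,-0.134,0.3],[-0.0006,-0.0087,0,-0.134,0.3],[-0.0006,-0.0087,0,-0.134,0.3],[-0.0006,-0.0087,0,-0.134,0.3],[0,0,0,0,0.3]]}}

```text
time_s: 4.65
eef_pos: [0.5529, -0.1045, 0.0968]
eef_rot: [-0.234, 3.127, -0.003]
contact_force: [1.1, 0.3, -0.0]
width: 0.3
grasp_force: 0.0
```

```bash
python3 - <<'E'
from h import *
st();x=np.load('unit.npy');print(U(x,(-.05,-.122,.107)),bot.observe()['joint_pos'].round(3))
im=bot.get_image('scene');cv2.imwrite('pics/s2.png',cv2.resize(im[120:280,220:420],(800,640))[:600])
E
```

```text
t 4.65 p [ 0.5529 -0.1045  0.0968] psi -2.992 F [ 1.1  0.3 -0. ] w 0.3 gf 0.0 tilt [-0.005 -0.002 -1.   ]
[ 0.5535419  -0.10090927  0.107     ] [-0.231  0.134  1.954 -0.     1.049 -1.951]
```

View pics/s2.png

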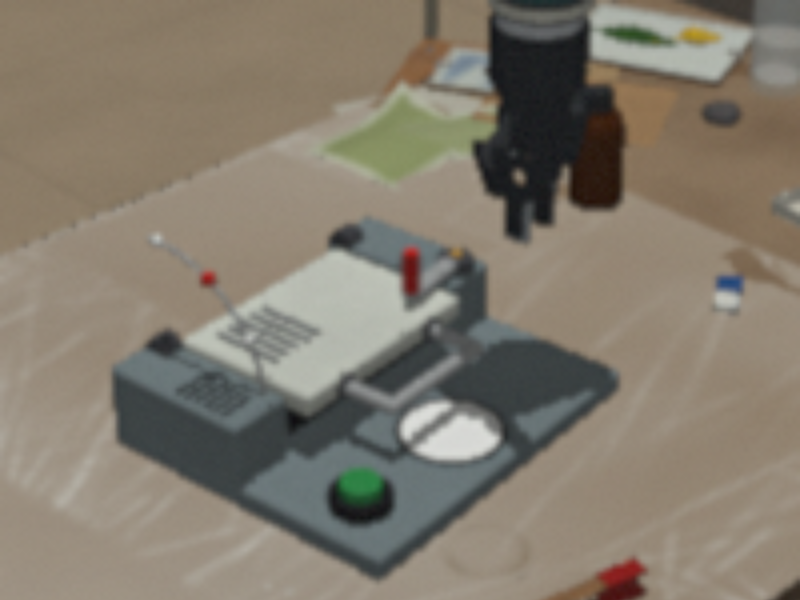

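The lever at crop (412,270) has not moved, and the gripper at crop (520,230) looks out of place. I check where the TCP projects.

```bash
python3 - <<'E'
from h import *
s,M=st();S=cam('scene')
for n,p in [('tcp',s['eef_pos']),('up.06',s['eef_pos']+[0,0,.06])]:
    u=proj(S,p);print(n,u.round(1),'crop',((u-[220,120])*4).round())
x=np.load('unit.npy')
for z in(.09,.107,.123):print((proj(S,U(x,(.015,-.057,z)))-[220,120])*4)
im=bot.get_image('scene');cv2.imwrite('pics/s3.png',im[60:320,180:580].repeat(2,0).repeat(2,1));T=bot.get_image('top');cv2.imwrite('pics/t3.png',cv2.resize(T[130:330,240:440],(600,600)))
E
```

```text
t 4.7 p [ 0.5525 -0.1039  0.0963] psi -2.995 F [0.3 0.1 0.5] w 0.302 gf 0.0 tilt [-0.004 -0.002 -1.   ]
tcp [351.1 186.9] crop [524. 268.]
up.06 [351.8 169.8] crop [527. 199.]
[402.63734192 281.54015013]
[402.61358628 262.55981133]
[402.59094409 244.46909948]
```

View pics/t3.png

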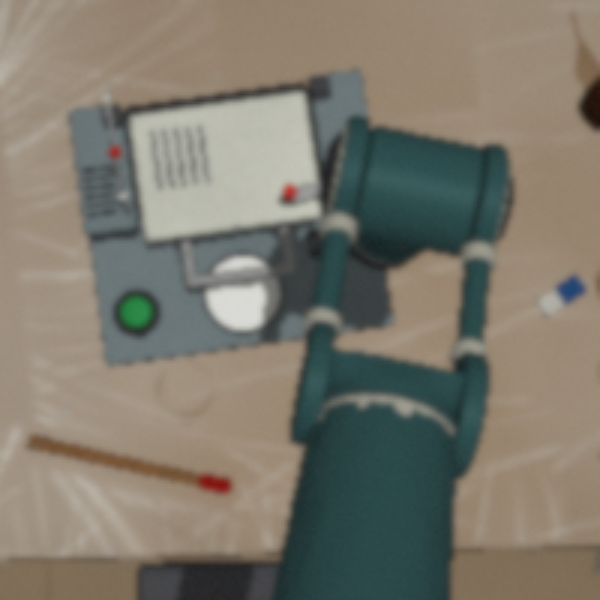

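Both the scene and the wrist view put the fingertips about 3 cm behind the reported TCP, so they passed over the post. I shut the fingers and measure that properly.

```bash
python3 - <<'E'
from h import *
cv2.imwrite('pics/wa.png',bot.get_image('wrist'))
E
```

Request:
{"method": "play_rows", "body": {"series": [[0,0,0,0,0],[0,0,0,0,0],[0,0,0,0,0],[0,0,0,0,0],[0,0,0,0,0]]}}

```text
time_s: 5.35
eef_pos: [0.5504, -0.1029, 0.0932]
eef_rot: [0.237, -3.132, -0.0]
contact_force: [0.0, -1.0, -0.1]
width: -0.001
grasp_force: 0.0
```

```bash
python3 - <<'E'
from h import *
s,M=st();S=cam('scene')
a=cv2.imread('pics/wa.png')[160:340,220:420];b=bot.get_image('wrist')[160:340,220:420]
c=bot.get_image('scene')[130:220,300:400]
o=np.zeros((600,800,3),np.uint8)
for i,im in enumerate((a,b)):o[:360,i*400:i*400+400]=cv2.resize(im,(400,360))
o[360:576,:240]=cv2.resize(c,(240,216));o[360:576,260:500]=cv2.resize(cv2.imread('pics/scene0.png')[130:220,300:400],(240,216))
cv2.imwrite('pics/cmp.png',o)
u=proj(S,s['eef_pos']);print('tcp scene',u,'in comp',(u-[300,130])*2.4+[0,360])
K=bot.get_calibration('wrist');Ti=np.linalg.inv(K['T_tool_cam'])
for z in(0,-.01,-.02,-.03,-.04):
  for X in(0,.011):
    u=proj((K['intrinsics'],Ti),np.array([X,0,z]));print(z,X,u.round(0),'comp',((u-[220,160])*2+[400,0]).round(0))
E
```

```text
t 5.35 p [ 0.5504 -0.1029  0.0932] psi -2.99 F [ 0.  -1.  -0.1] w -0.001 gf 0.0 tilt [ 0.  0. -1.]
tcp scene [351.3157287  188.09160781] in comp [123.15774888 499.41985875]
0 0 [320. 229.] comp [601. 139.]
0 0.011 [320. 214.] comp [600. 108.]
-0.01 0 [320. 235.] comp [600. 151.]
-0.01 0.011 [320. 220.] comp [600. 119.]
-0.02 0 [320. 242.] comp [600. 165.]
-0.02 0.011 [320. 226.] comp [600. 131.]
-0.03 0 [320. 250.] comp [600. 180.]
-0.03 0.011 [320. 233.] comp [600. 145.]
-0.04 0 [320. 258.] comp [600. 197.]
-0.04 0.011 [320. 240.] comp [600. 160.]
```

View pics/cmp.png

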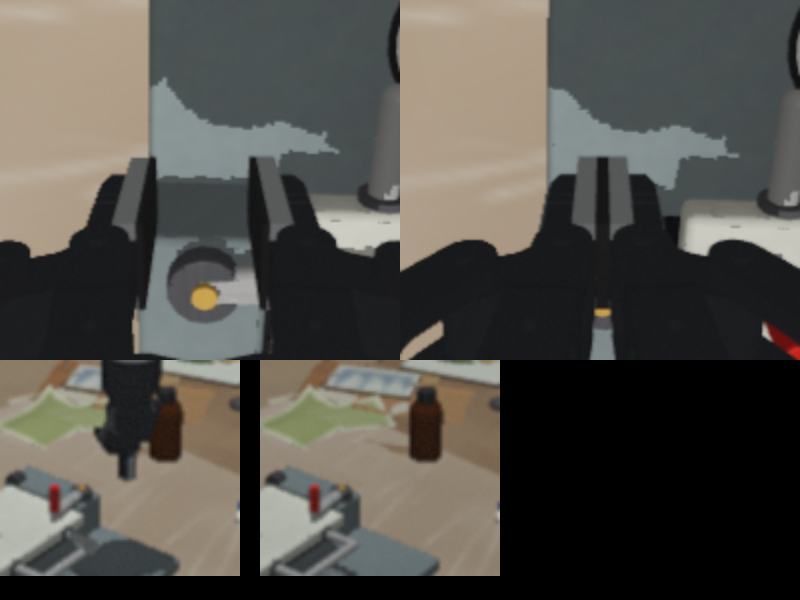

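The shut tip shows about 8 px above the projected TCP, which is about 29 mm. A gentle touch on the bare deck will settle it.

Request:
{"method": "play_rows", "body": {"series": [[0,0,0.03,0,0],[0,0,0.025,0,0],[0,0,0.004,0,0],[0,0,0.002,0,0],[0,0,0,0,0]]}}

```text
time_s: 5.95
eef_pos: [0.5512, -0.1032, 0.0332]
eef_rot: [-0.237, 3.132, -0.001]
contact_force: [0.2, 0.9, 0.5]
width: -0.001
grasp_force: 0.0
```

Request:
{"method": "play_rows", "body": {"series": [[0,0,0.003,0,0],[0,0,0.003,0,0],[0,0,0.002,0,0],[0,0,0,0,0]]}}

```text
time_s: 6.35
eef_pos: [0.5503, -0.103, 0.0243]
eef_rot: [0.237, -3.132, -0.0]
contact_force: [-0.3, 0.1, 0.4]
width: 0.005
grasp_force: 0.0
```

Request:
{"method": "play_rows", "body": {"series": [[0,0,0.005,0,0],[0,0,0.005,0,0],[0,0,0,0,0]]}}

```text
time_s: 6.65
eef_pos: [0.5495, -0.1028, 0.0133]
eef_rot: [0.237, -3.131, -0.001]
contact_force: [0.6, 0.4, 0.9]
width: 0.002
grasp_force: 0.0
```

```bash
python3 - <<'E'
from h import *
s,M=st();S=cam('scene');u=proj(S,s['eef_pos']);print(u)
im=bot.get_image('scene');g=cv2.cvtColor(im,cv2.COLOR_BGR2GRAY)
print(g[175:215:1,int(u[0])-6:int(u[0])+9])
E
```

```text
t 6.65 p [ 0.5495 -0.1028  0.0133] psi -2.99 F [0.6 0.4 0.9] w 0.002 gf 0.0 tilt [ 0.002  0.001 -1.   ]
[350.63035696 209.73732184]
[[ 34  45  46  36  34  27  27  29  28  26  27  27  29  28  28]
 [ 40  49  45  36  31  27  27  30  30  28  29  30  30  28  29]
 [ 59  47  44  31  30  28  28  27  30  30  29  26  27  31  28]
 [ 65  49  45  29  28  27  29  30  26  30  31  31  26  28  32]
 [ 58  48  44  36  22  26  31  28  30  27  31  27  29  29  31]
 [ 48  49  47  34  29  28  27  30  28  29  25  28  28  29  30]
 [ 48  49  43  36  30  29  29  28  30  28  32  24  27  32  31]
 [ 45  47  46  32  33  28  25  31  31  29  28  27  26  35  27]
 [ 40  41  43  38  30  30  26  29  29  25  30  28  29  26  28]
 [ 33  33  38  42  33  34  29  30  25  31  29  28  28  27  30]
 [ 30  30  34  39  33  32  32  27  32  28  29  33  25  24  26]
 [ 27  29  27  33  32  26  30  27  28  31  27  29  27  32  45]
 [ 30  28  29  28  30  28  28  28  31  31  28  25  32  57  92]
 [ 27  27  28  29  28  29  30  27  28  27  28  28  35  83 133]
 [ 23  30  23  30  30  28  30  32  31  29  30  25  40  89 139]
 [ 37  30  24  21  25  
[... 852 characters left out ...]
5 135]
 [107  98  81  73  74  74  75  74  70  81  97 117 122 129 134]
 [ 73  71  64  60  60  61  63  61  64  63  68  80  85  98 118]
 [ 61  62  62  64  62  63  65  62  64  63  61  60  62  67  79]
 [ 61  63  64  64  64  66  64  65  63  62  63  64  63  59  64]
 [ 63  64  64  64  65  64  64  64  63  65  62  65  63  61  63]
 [ 61  66  63  65  63  64  64  62  64  64  65  63  64  63  65]
 [ 64  65  62  64  62  64  64  65  63  64  65  64  62  62  64]
 [ 62  64  63  64  65  64  63  64  63  63  65  62  63  65  63]
 [ 64  64  63  66  64  62  65  65  62  63  61  62  64  62  61]
 [ 65  63  63  63  64  63  65  62  63  63  64  65  62  61  62]
 [ 64  63  62  63  66  63  63  63  63  63  62  63  61  64  63]]
```

There is no contact at 0.0133, and the tip shows 9 px above the TCP. I continue down to find the true offset.

Request:
{"method": "play_rows", "body": {"series": [[0,0,0.006,0,0],[0,0,0.004,0,0],[0,0,0,0,0]]}}

```text
time_s: 7.0
eef_pos: [0.5496, -0.1028, 0.0034]
eef_rot: [0.237, -3.131, -0.001]
contact_force: [-0.6, 0.8, 0.1]
width: 0.004
grasp_force: 0.0
```

Request:
{"method": "play_rows", "body": {"series": [[0,0,0.002,0,0],[0,0,0.002,0,0],[0,0,0,0,0]]}}

```text
time_s: 7.3
eef_pos: [0.5502, -0.103, 0.0001]
eef_rot: [0.237, -3.132, -0.0]
contact_force: [0.3, 0.1, 0.4]
width: 0.001
grasp_force: 0.0
```

Request:
{"method": "play_rows", "body": {"series": [[0,0,0.002,0,0],[0,0,0.002,0,0],[0,0,0,0,0]]}}

```text
time_s: 7.6
eef_pos: [0.5501, -0.1029, -0.004]
eef_rot: [0.237, -3.132, -0.0]
contact_force: [-0.1, -0.7, -0.1]
width: 0.0
grasp_force: 0.0
```

Request:
{"method": "play_rows", "body": {"series": [[0,0,0.002,0,0],[0,0,0,0,0]]}}

```text
time_s: 7.8
eef_pos: [0.5503, -0.103, -0.0059]
eef_rot: [0.237, -3.132, -0.0]
contact_force: [-0.5, 0.7, -0.5]
width: 0.0
grasp_force: 0.0
```

Request:
{"method": "play_rows", "body": {"series": [[0,0,0.002,0,0],[0,0,0,0,0]]}}

```text
time_s: 8.0
eef_pos: [0.5502, -0.1029, -0.0079]
eef_rot: [0.237, -3.132, -0.0]
contact_force: [0.3, -0.4, 0.4]
width: -0.004
grasp_force: 0.0
```

Request:
{"method": "play_rows", "body": {"series": [[0,0,0.002,0,0],[0,0,0,0,0]]}}

```text
time_s: 8.2
eef_pos: [0.5507, -0.1031, -0.0089]
eef_rot: [-0.237, 3.132, -0.0]
contact_force: [-2.2, -0.3, 5.1]
width: -0.005
grasp_force: 2.6
```

The tip touches the deck (z 0.025) at a reported z of -0.0085, so tip z = reported z + 0.0335. I apply this offset everywhere from now on and go back to the post.

Request:
{"method": "play_rows", "body": {"series": [[0,0,-0.032,0,0],[0,0,-0.032,0,0.2],[0,0,-0.032,0,0.4],[0,0,-0.03,0.14,0.4],[0,0,0,0.14,0.4],[0,0,0,0.14,0.4],[0,0,0,0.14,0.4],[0,0,0,0.14,0.4],[0,0,0,0.14,0.4],[0,0,0,0.14,0.4],[0,0,0,0.14,0.4],[0,0,0,0.14,0.4]]}}

```text
time_s: 9.4
eef_pos: [0.5504, -0.103, 0.1163]
eef_rot: [-1.662, -2.666, 0.0]
contact_force: [-0.2, 1.3, -1.2]
width: 0.4
grasp_force: 0.0
```

Request:
{"method": "play_rows", "body": {"series": [[0,0,0,0.14,0.4],[0,0,0,0.14,0.4],[0,0,0,0.07,0.4],[0,0,0,0,0.4]]}}

```text
time_s: 9.8
eef_pos: [0.5503, -0.103, 0.1163]
eef_rot: [-2.094, -2.342, 0.0]
contact_force: [-0.1, -0.3, 0.6]
width: 0.396
grasp_force: 0.0
```

```bash
python3 - <<'E'
from h import *
to((.607,-.0285,.0595))
E
```

```text
t 9.8 p [ 0.5503 -0.103   0.1163] psi 1.683 F [-0.1 -0.3  0.6] w 0.396 gf 0.0 tilt [ 0. -0. -1.]
tool delta [0.0677 0.0646 0.0567]
```

Request:
{"method": "play_rows", "body": {"series": [[0.034,0.0323,0,0,0.4],[0.0337,0.0323,0,0,0.4],[0,0,0,0,0.4],[0,0,0.03,0,0.4],[0,0,0.027,0,0.4],[0,0,0,0,0.3],[0,0,0,0,0.3]]}}

```text
time_s: 10.5
eef_pos: [0.6061, -0.0288, 0.0589]
eef_rot: [-2.092, -2.342, 0.002]
contact_force: [0.2, 0.3, 0.5]
width: 0.3
grasp_force: 0.0
```

Request:
{"method": "play_rows", "body": {"series": [[-0.0006,-0.0087,0,-0.134,0.3],[-0.0006,-0.0087,0,-0.134,0.3],[-0.0006,-0.0087,0,-0.134,0.3],[-0.0006,-0.0087,0,-0.134,0.3]]}}

```text
time_s: 10.9
eef_pos: [0.5774, -0.042, 0.0622]
eef_rot: [1.388, 2.812, 0.003]
contact_force: [1.0, 0.2, -0.6]
width: 0.295
grasp_force: 0.9
```

```bash
python3 - <<'E'
from h import *
st();im=bot.get_image('top');b,g,r=[im[...,i].astype(int) for i in range(3)]
print(blobs((r>g+70)&(r>b+70),2))
im=bot.get_image('scene');b,g,r=[im[...,i].astype(int) for i in range(3)]
print(blobs((r>g+70)&(r>b+70),2))
E
```

```text
t 10.9 p [ 0.5774 -0.042   0.0622] psi 2.225 F [ 1.   0.2 -0.6] w 0.295 gf 0.9 tilt [-0.004  0.004 -1.   ]
[([208.1, 185.5], [200, 178, 17, 16, 222]), ([277.8, 180.2], [277, 179, 3, 3, 6])]
[([330.2, 188.8], [329, 185, 3, 9, 18]), ([271.7, 189.0], [271, 188, 3, 3, 7]), ([206.3, 257.3], [197, 250, 20, 15, 182])]
```

Post moved from (322,186) to (330,189) in the scene view, so the lever follows. Finishing the arc.

Request:
{"method": "play_rows", "body": {"series": [[-0.0006,-0.0087,0,-0.134,0.3],[-0.0006,-0.0087,0,-0.134,0.3],[-0.0006,-0.0087,0,-0.134,0.3],[-0.0006,-0.0087,0,-0.134,0.3],[-0.0006,-0.0087,0,-0.134,0.3],[-0.0006,-0.0087,0,-0.134,0.3],[-0.0006,-0.0087,0,-0.134,0.3],[-0.0006,-0.0087,0,-0.134,0.3],[0,0,0,0,0.3],[0,0,0,0,0.3]]}}

```text
time_s: 12.0
eef_pos: [0.5508, -0.1032, 0.0604]
eef_rot: [-0.226, 3.132, -0.001]
contact_force: [0.2, 0.0, 0.1]
width: 0.3
grasp_force: 0.0
```

```bash
python3 - <<'E'
from h import *
st();S=cam('scene');x=np.load('unit.npy')
im=bot.get_image('scene');b,g,r=[im[...,i].astype(int) for i in range(3)]
print(blobs((r>g+70)&(r>b+70),2))
for a in(1.2,1.3,1.4,1.5,1.57):print(a,proj(S,U(x,(.015-.065*np.sin(a),-.122+.065*np.cos(a),.105))))
E
```

```text
t 12.0 p [ 0.5508 -0.1032  0.0604] psi -2.998 F [0.2 0.  0.1] w 0.3 gf 0.0 tilt [-0.001 -0.001 -1.   ]
[([271.7, 189.0], [271, 188, 3, 3, 7]), ([206.3, 257.2], [197, 250, 20, 14, 182]), ([374.7, 263.0], [370, 260, 11, 7, 40])]
1.2 [344.54287618 187.22495192]
1.3 [346.28279102 186.64672119]
1.4 [347.88490375 185.98348331]
1.5 [349.33277054 185.24307166]
1.57 [350.24670782 184.68345464]
```

Request:
{"method": "play_rows", "body": {"series": [[0,-0.004,0,0,0.3],[0,-0.003,0,0,0.3],[0,0,0,0,0.3]]}}

```text
time_s: 12.35
eef_pos: [0.5505, -0.107, 0.0594]
eef_rot: [0.23, -3.132, -0.008]
contact_force: [-1.6, 9.6, 4.8]
width: 0.302
grasp_force: 5.1
```

Request:
{"method": "play_rows", "body": {"series": [[0,0.004,0,0,0.4],[0,0,-0.035,0,0.4],[0,0,-0.035,0,0.4],[0,0,-0.03,0.14,0.4],[0,0,0,0.14,0.4],[0,0,0,0.14,0.4],[0,0,0,0.14,0.4],[0,0,0,0.14,0.4],[0,0,0,0.14,0.4],[0,0,0,0.14,0.4],[0,0,0,0.14,0.4],[0,0,0,0.14,0.4]]}}

```text
time_s: 13.55
eef_pos: [0.5505, -0.1063, 0.1592]
eef_rot: [1.665, 2.664, -0.001]
contact_force: [-0.2, 0.6, 0.7]
width: 0.399
grasp_force: 0.0
```

```bash
python3 - <<'E'
from h import *
to(U(np.load('unit.npy'),(-.06,0,.16)));S=cam('scene')
im=bot.get_image('scene');b,g,r=[im[...,i].astype(int) for i in range(3)]
print(blobs((r>g+70)&(r>b+70),2))
im=bot.get_image('top');b,g,r=[im[...,i].astype(int) for i in range(3)]
print(blobs((r>g+70)&(r>b+70),2))
E
```

```text
t 13.55 p [ 0.5505 -0.1063  0.1592] psi 2.024 F [-0.2  0.6  0.7] w 0.399 gf 0.0 tilt [-0.001 -0.    -1.   ]
tool delta [ 0.1217  0.0369 -0.0009]
[([350.0, 185.0], [350, 181, 1, 9, 9]), ([271.7, 189.0], [271, 188, 3, 3, 7]), ([206.2, 257.2], [197, 250, 20, 14, 182]), ([374.8, 263.0], [370, 260, 11, 7, 39])]
[([208.1, 185.5], [200, 178, 17, 16, 220]), ([277.8, 180.2], [277, 179, 3, 3, 6]), ([311.2, 290.9], [307, 289, 10, 5, 36])]
```

The lever stop registered about 10 N and the post is at (350,185), which corresponds to 1.57 rad: open. Next the bar.

Request:
{"method": "play_rows", "body": {"series": [[0,0,0,0.14,0.45],[0,0,0,0.14,0.45],[0,0,0,0.062,0.45],[0,0,0,0,0.45]]}}

```text
time_s: 14.05
eef_pos: [0.5505, -0.1061, 0.1593]
eef_rot: [2.083, 2.351, -0.0]
contact_force: [-0.8, 0.6, -0.9]
width: 0.447
grasp_force: 0.0
```

```bash
python3 - <<'E'
from h import *
x=np.load('unit.npy');to(U(x,(-.06,0,.012)))
E
```

```text
t 14.05 p [ 0.5505 -0.1061  0.1593] psi 1.691 F [-0.8  0.6 -0.9] w 0.447 gf 0.0 tilt [-0. -0. -1.]
tool delta [ 0.127  -0.0049  0.1473]
```

Request:
{"method": "play_rows", "body": {"series": [[0.0425,-0.0013,0,0,0.45],[0.0425,-0.0013,0,0,0.45],[0.042,-0.0013,0,0,0.45],[0,0,0.04,0,0.45],[0,0,0.04,0,0.45],[0,0,0.02,0,0.45],[0,0,0,0,0.45]]}}

```text
time_s: 14.75
eef_pos: [0.528, 0.0199, 0.0556]
eef_rot: [-2.079, -2.348, 0.008]
contact_force: [-0.5, 0.4, -0.4]
width: 0.447
grasp_force: 0.0
```

Request:
{"method": "play_rows", "body": {"series": [[0,0,0.015,0,0.45],[0,0,0.015,0,0.45],[0,0,0.017,0,0.45],[0,0,0,0,0.45]]}}

```text
time_s: 15.15
eef_pos: [0.53, 0.0195, 0.0104]
eef_rot: [-2.084, -2.347, 0.004]
contact_force: [-0.7, -0.6, -0.2]
width: 0.445
grasp_force: 0.0
```

Request:
{"method": "play_rows", "body": {"series": [[0,0,0,0,0],[0,0,0,0,0],[0,0,0,0,0],[0,0,0,0,0]]}}

```text
time_s: 15.55
eef_pos: [0.5305, 0.0194, 0.0127]
eef_rot: [-2.085, -2.348, 0.003]
contact_force: [-4.0, -0.8, 2.1]
width: 0.121
grasp_force: 58.4
```

The bar is gripped (opening about 10 mm, 58 N). Lifting along the 175 mm arc in 5 degree rows.

Request:
{"method": "play_rows", "body": {"series": [[0,0.0007,-0.0152,0,0],[0,0.002,-0.0151,0,0],[0,0.0033,-0.0149,0,0],[0,0.0046,-0.0146,0,0],[0,0.0058,-0.0141,0,0],[0,0.0071,-0.0135,0,0]]}}

```text
time_s: 16.15
eef_pos: [0.5526, 0.022, 0.0997]
eef_rot: [-2.084, -2.346, 0.007]
contact_force: [-6.6, -3.1, -2.9]
width: 0.114
grasp_force: 58.4
```

Request:
{"method": "play_rows", "body": {"series": [[0,0.0082,-0.0129,0,0],[0,0.0093,-0.0121,0,0],[0,0.0103,-0.0112,0,0],[0,0.0112,-0.0104,0,0],[0,0.0121,-0.0093,0,0],[0,0,0,0,0]]}}

```text
time_s: 16.75
eef_pos: [0.6056, 0.0281, 0.1604]
eef_rot: [-2.086, -2.348, 0.002]
contact_force: [-13.1, -2.4, 15.4]
width: 0.117
grasp_force: 59.6
```

```bash
python3 - <<'E'
from h import *
x=np.load('unit.npy');s,M=st();h=U(x,(.115,0,.065));d=s['eef_pos']-h;c,q=np.cos(x[2]),np.sin(x[2])
print('unit rel',c*d[0]+q*d[1],-q*d[0]+c*d[1],d[2])
cv2.imwrite('pics/s4.png',cv2.resize(bot.get_image('scene')[120:280,220:420],(750,600),interpolation=2))
E
```

```text
t 16.75 p [0.6056 0.0281 0.1604] psi 1.689 F [-13.1  -2.4  15.4] w 0.117 gf 59.6 tilt [-0.001 -0.001 -1.   ]
unit rel -0.09921535379926763 0.0006432339815402102 0.09538208735142126
```

View pics/s4.png

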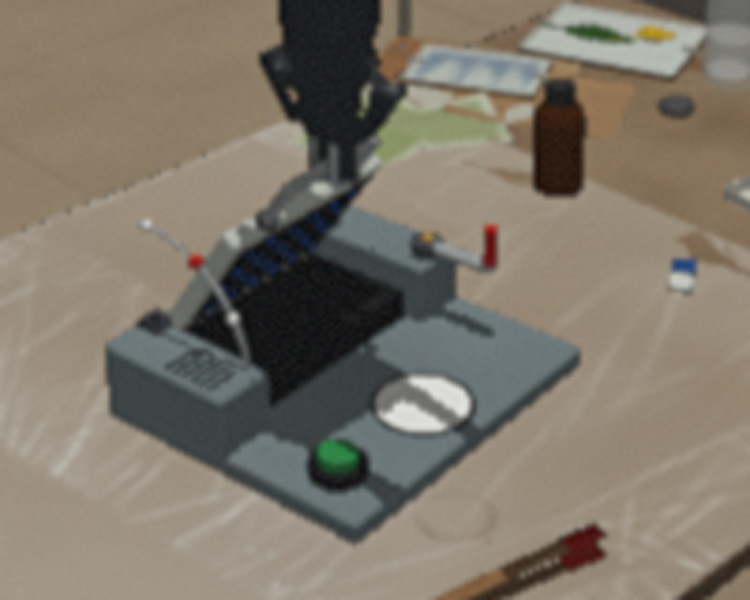

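The lid stands just below the bead, at about 56 degrees by arm kinematics, and the lever is open. I add the last few degrees, release and check.

Request:
{"method": "play_rows", "body": {"series": [[0,0.006,-0.0035,0,0],[0,0.006,-0.0025,0,0],[0,0,0,0,0],[0,0,0,0,0]]}}

```text
time_s: 17.2
eef_pos: [0.616, 0.0294, 0.1671]
eef_rot: [-2.085, -2.348, 0.004]
contact_force: [-16.6, -2.6, 19.3]
width: 0.115
grasp_force: 59.9
```

Request:
{"method": "play_rows", "body": {"series": [[0,0,0,0,0.2],[0,0,0,0,0.3],[0,0,0,0,0.3],[0,0,-0.02,0,0.3],[0,0,-0.03,0,0.3],[0,0,-0.03,0,0.3],[0,-0.03,-0.02,0,0.3],[0,-0.05,0,0,0.3],[0,-0.05,0,0,0.3],[0.04,0,0,0,0.3],[0.05,0,0,0,0.3]]}}

```text
time_s: 18.3
eef_pos: [0.4776, 0.1032, 0.2622]
eef_rot: [2.091, 2.342, 0.003]
contact_force: [0.9, 0.5, 0.3]
width: 0.301
grasp_force: 0.0
```

```bash
python3 - <<'E'
from h import *
x=np.load('unit.npy');st();S=cam('scene');T=cam('top')
o=np.zeros((600,800,3),np.uint8)
a=bot.get_image('scene');b=bot.get_image('top')
o[:,:]=cv2.resize(a[140:245,230:370],(800,600),interpolation=2)
f=lambda p:((proj(S,U(x,p))-[230,140])*[800/140,600/105]).round().tolist()
for t in(50,55,60,65,70):
    c,s=np.cos(np.radians(t)),np.sin(np.radians(t))
    P=lambda r,h,y:(.115-r*c+h*s,y,.065+r*s+h*c)
    print(t,'bar L/R',f(P(.175,0,.05)),f(P(.175,0,-.05)),'topfrontL',f(P(.13,.009,.09)),'botfrontL',f(P(.13,-.009,.09)), 'topfrontR',f(P(.13,.009,-.09)),'botfrontR',f(P(.13,-.009,-.09)))
print('bead',f((.065,.103,.1516)));cv2.imwrite('pics/s5.png',o);cv2.imwrite('pics/t5.png',b)
E
```

```text
t 18.3 p [0.4776 0.1032 0.2622] psi 1.684 F [0.9 0.5 0.3] w 0.301 gf 0.0 tilt [-0.     0.003 -1.   ]
50 bar L/R [399.0, 192.0] [528.0, 119.0] topfrontL [292.0, 252.0] botfrontL [313.0, 281.0] topfrontR [523.0, 121.0] botfrontR [543.0, 148.0]
55 bar L/R [380.0, 168.0] [510.0, 96.0] topfrontL [277.0, 235.0] botfrontL [300.0, 262.0] topfrontR [510.0, 106.0] botfrontR [531.0, 131.0]
60 bar L/R [360.0, 146.0] [490.0, 75.0] topfrontL [262.0, 219.0] botfrontL [286.0, 244.0] topfrontR [495.0, 91.0] botfrontR [518.0, 115.0]
65 bar L/R [339.0, 125.0] [470.0, 55.0] topfrontL [247.0, 204.0] botfrontL [271.0, 228.0] topfrontR [480.0, 78.0] botfrontR [504.0, 99.0]
70 bar L/R [318.0, 106.0] [449.0, 38.0] topfrontL [231.0, 191.0] botfrontL [256.0, 212.0] topfrontR [465.0, 67.0] botfrontR [489.0, 86.0]
bead [237.0, 277.0]
```

View pics/s5.png

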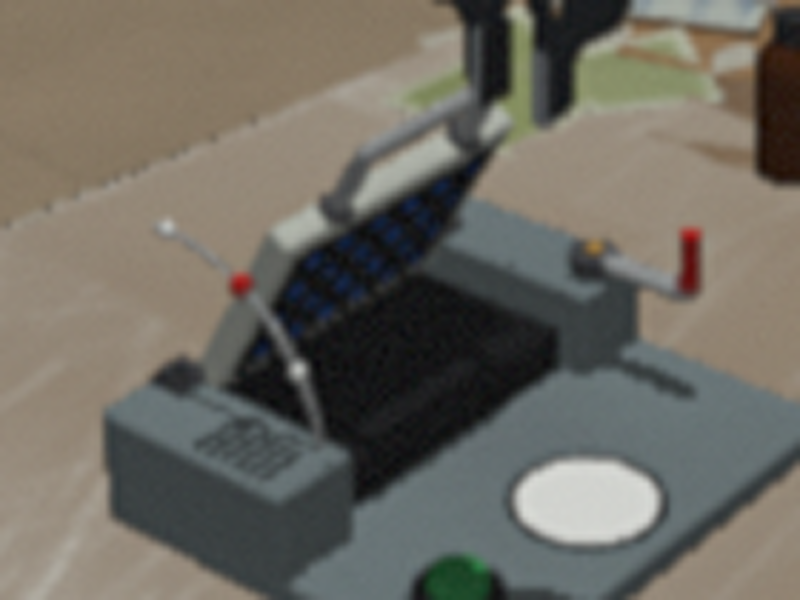

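The lid stands by itself near the bead, whose pixel is (241,284). The lid corner at (272,236) suggests about 57-60 degrees. I move off towards the pebble, clear of the top camera, to check numerically.

Request:
{"method": "play_rows", "body": {"series": [[0.0425,0.0037,0,0,0.6],[0.0425,0.0037,0,0,0.9],[0.0425,0.0037,0,0,0.9],[0.0425,0.0037,0,0,0.9],[0,0,0,0,0.9],[0,0,0,0,0.9]]}}

```text
time_s: 19.0
eef_pos: [0.4731, 0.2751, 0.2615]
eef_rot: [2.084, 2.351, -0.0]
contact_force: [-0.3, -0.5, 0.2]
width: 0.899
grasp_force: 0.0
```

```bash
python3 - <<'E'
from h import *
x=np.load('unit.npy');st();T=cam('top');W=cam('wrist')
w=bot.get_image('wrist');t=bot.get_image('top');s=bot.get_image('scene')
h=cv2.cvtColor(w,cv2.COLOR_BGR2HSV).astype(int)
for c,q in blobs((h[...,2]<110)&(h[...,1]<60)&(h[...,2]>45),300):
    if q[4]<4000:print('dark',c,q,plane(W,c,.0095).round(4))
print('pred',proj(W,np.array([.4715,.3196,.0095])))
h=cv2.cvtColor(t,cv2.COLOR_BGR2HSV).astype(int)
print('white top',blobs((h[160:225,285:365,2]>150)&(h[160:225,285:365,1]<50),15),'(offset 285,160)')
for th in(50,55,60,65):
    c,q=np.cos(np.radians(th)),np.sin(np.radians(th))
    P=lambda r,k,y:U(x,(.115-r*c+k*q,y,.065+r*q+k*c))
    print(th,'topL',proj(T,P(.13,.009,.09)).round(1),'botL',proj(T,P(.13,-.009,.09)).round(1),'ctr',proj(T,P(.13,0,0)).round(1),'bar',proj(T,P(.175,0,0)).round(1))
b,g,r=[t[...,i].astype(int) for i in range(3)];print('red',blobs((r>g+70)&(r>b+70),2),'bead pred',proj(T,U(x,(.065,.103,.1516))))
print(t[165:215,310].mean(1).round().astype(int))
o=np.zeros((600,800,3),np.uint8);o[:400,:640]=0
o[:300,:480]=cv2.resize(w,(480,300));o[300:,:400]=cv2.resize(t[150:210,280:360],(400,300),interpolation=0);o[300:,400:]=cv2.resize(s[150:210,250:330],(400,300),interpolation=0)
cv2.imwrite('pics/o6.png',o)
E
```

```text
t 19.0 p [0.4731 0.2751 0.2615] psi 1.691 F [-0.3 -0.5  0.2] w 0.899 gf 0.0 tilt [-0.001  0.    -1.   ]
dark [258.3, 58.2] [245, 43, 29, 32, 681] [0.369  0.4111 0.0095]
dark [316.4, 62.9] [304, 47, 28, 31, 665] [0.4495 0.4149 0.0095]
dark [389.3, 81.2] [377, 67, 27, 30, 636] [0.5547 0.4038 0.0095]
dark [322.6, 133.4] [311, 120, 25, 28, 538] [0.4697 0.3209 0.0095]
dark [402.4, 250.6] [295, 230, 175, 116, 2939] [0.6279 0.1444 0.0095]
dark [222.6, 270.4] [206, 247, 36, 48, 545] [0.3255 0.0695 0.0095]
pred [323.67542189 134.45390789]
white top [([55.7, 13.8], [51, 12, 10, 5, 37]), ([29.5, 17.6], [15, 14, 29, 8, 110]), ([3.4, 21.2], [0, 19, 8, 5, 31]), ([73.7, 40.8], [72, 34, 4, 14, 26]), ([35.6, 60.4], [24, 55, 24, 10, 176])] (offset 285,160)
50 topL [283.2 188. ] botL [284.1 193.5] ctr [315.5 186.5] bar [316.8 194.8]
55 topL [282.6 184.3] botL [283.6 190.1] ctr [315. 183.] bar [316.2 189.9]
60 topL [282.  180.5] botL [283.  186.5] ctr [314.6 179.2] bar [315.6 184.8]
65 topL [281.4 176.5] botL [282.4 182.7] ctr [314.1 175.3] bar [314.9 179.4]
red [([208.1, 185.5], [200, 178, 17, 16, 222]), ([277.8, 180.2], [277, 179, 3, 3, 6]), ([361.5, 210.5], [360, 209, 4, 4, 14]), ([311.1, 290.9], [307, 289, 9, 5, 35])] bead pred [277.99940671 180.49544823]
[124 123 125 123 123 123 122 122 124 125 128 141 155 159 155 149 127  96
  92 119 135 127 104  68  39  34  40  45  45  44  39  28  19  26  47  80
 103 113 112 114 115 114 115 115 116 115 114 116 116 116]
```

The bar and lid strip in the top view give about 60-61 degrees. The pebble is at (0.470, 0.3205), and both views agree. Descending on it.

Request:
{"method": "play_rows", "body": {"series": [[0.0449,0.0028,0,0,0.85],[0,0,0.05,0,0.85],[0,0,0.05,0,0.85],[0,0,0.05,0,0.85],[0,0,0.05,0,0.85],[0,0,0.045,0,0.85],[0,0,0.025,0,0.85],[0,0,0.015,0,0.85],[0,0,0,0,0.85]]}}

```text
time_s: 20.05
eef_pos: [0.469, 0.3174, -0.0253]
eef_rot: [-2.088, -2.346, 0.006]
contact_force: [0.6, 0.5, 0.6]
width: 0.85
grasp_force: 0.0
```

```bash
python3 - <<'E'
from h import *
to((.4703,.3203,-.0325))
E
```

```text
t 20.05 p [ 0.469   0.3174 -0.0253] psi 1.687 F [0.6 0.5 0.6] w 0.85 gf 0.0 tilt [-0.002 -0.004 -1.   ]
tool delta [0.0027 0.0016 0.0072]
```

Request:
{"method": "play_rows", "body": {"series": [[0.002,0.001,0.007,0,0.85],[0,0,0,0,0.5],[0,0,0,0,0.3],[0,0,0,0,0.3],[0,0,0,0,0.3],[0,0,0,0,0.3]]}}

```text
time_s: 20.65
eef_pos: [0.4723, 0.3224, -0.0281]
eef_rot: [2.086, 2.348, 0.004]
contact_force: [-1.8, -1.9, 6.0]
width: 0.403
grasp_force: 59.1
```

Request:
{"method": "play_rows", "body": {"series": [[0,0,-0.01,0,0.3],[0,0,-0.02,0,0.3],[0,0,-0.03,0,0.3],[0,0,-0.03,0,0.3],[0,0,0,0,0.3]]}}

```text
time_s: 21.15
eef_pos: [0.4749, 0.3241, 0.0658]
eef_rot: [2.084, 2.347, 0.016]
contact_force: [0.3, 0.1, 0.6]
width: 0.404
grasp_force: 59.8
```

```bash
python3 - <<'E'
from h import *
x=np.load('unit.npy');to(U(x,(-.075,0,0)));T=cam('top');S=cam('scene')
for n,C in(('top',T),('scene',S)):
    im=bot.get_image(n);h=cv2.cvtColor(im,cv2.COLOR_BGR2HSV).astype(int)
    if n=='top':
        w=bot.get_image('wrist');cv2.imwrite('pics/w7.png',w)
    print([b for b in blobs((h[...,2]>190)&(h[...,1]<40),60) if b[1][4]<1200], 'circ pred',proj(C,U(x,(-.075,0,.025))).round(1))
    print([(b[0],b[1][4]) for b in blobs((h[...,2]<110)&(h[...,1]<60),40) if 60<b[1][4]<300])
E
```

```text
t 21.15 p [0.4749 0.3241 0.0658] psi 1.689 F [0.3 0.1 0.6] w 0.404 gf 59.8 tilt [ 0.005  0.01  -1.   ]
tool delta [-0.3094  0.0036  0.0645]
[([320.6, 227.3], [310, 216, 23, 23, 421])] circ pred [320.4 227.8]
[([483.1, 36.3], 236), ([59.0, 81.9], 112), ([615.8, 146.1], 125), ([448.8, 157.7], 74), ([512.0, 156.5], 95), ([345.8, 159.4], 86), ([278.6, 169.8], 91), ([103.3, 172.3], 207), ([565.5, 180.2], 152), ([285.3, 234.2], 112), ([519.6, 271.0], 132), ([204.3, 298.0], 149), ([352.7, 394.2], 98), ([327.1, 394.0], 135)]
[([434.4, 170.8], [420, 165, 31, 13, 222]), ([332.3, 227.4], [321, 221, 24, 14, 270]), ([447.0, 298.7], [413, 266, 65, 59, 1167])] circ pred [331.9 226.6]
[([82.6, 114.3], 106), ([331.3, 228.6], 80), ([309.6, 246.4], 114), ([215.6, 288.2], 145), ([236.1, 312.4], 177), ([258.1, 330.3], 191), ([269.2, 394.6], 141)]
```

The pebble is held (34 mm, 60 N), and its old spot in the scene view is empty. The circle shows where the fit predicts it. Carrying it over.

Request:
{"method": "play_rows", "body": {"series": [[-0.0439,0.0005,0,0,0.3],[-0.0439,0.0005,0,0,0.3],[-0.0439,0.0005,0,0,0.3],[-0.0439,0.0005,0,0,0.3],[-0.0439,0.0005,0,0,0.3],[-0.0439,0.0005,0,0,0.3],[-0.0439,0.0005,0,0,0.3],[0,0,0,0,0.3],[0,0,0,0,0.3]]}}

```text
time_s: 22.2
eef_pos: [0.5091, 0.0159, 0.0581]
eef_rot: [-2.088, -2.343, 0.003]
contact_force: [-0.9, 1.2, -1.4]
width: 0.401
grasp_force: 59.8
```

```bash
python3 - <<'E'
from h import *
x=np.load('unit.npy');to(U(x,(-.075,.002,-.002)))
E
```

```text
t 22.2 p [0.5091 0.0159 0.0581] psi 1.686 F [-0.9  1.2 -1.4] w 0.401 gf 59.8 tilt [ 0.001 -0.003 -1.   ]
tool delta [0.003  0.0067 0.0601]
```

Request:
{"method": "play_rows", "body": {"series": [[0.003,0.0067,0.02,0,0.3],[0,0,0.02,0,0.3],[0,0,0.012,0,0.3],[0,0,0.004,0,0.3],[0,0,0,0,0.3]]}}

```text
time_s: 22.7
eef_pos: [0.5158, 0.0213, 0.0027]
eef_rot: [-2.084, -2.348, 0.002]
contact_force: [-0.3, -0.4, -0.8]
width: 0.398
grasp_force: 59.8
```

Request:
{"method": "play_rows", "body": {"series": [[0,0,0.002,0,0.3],[0,0,0,0,0.3]]}}

```text
time_s: 22.9
eef_pos: [0.5176, 0.0207, 0.0024]
eef_rot: [2.086, 2.348, 0.001]
contact_force: [-0.9, -0.1, 0.5]
width: 0.399
grasp_force: 59.8
```

Request:
{"method": "play_rows", "body": {"series": [[0,0,0.001,0,0.3],[0,0,0,0,0.3]]}}

```text
time_s: 23.1
eef_pos: [0.5173, 0.0205, 0.0011]
eef_rot: [2.086, 2.348, 0.001]
contact_force: [-0.6, 0.4, -1.6]
width: 0.399
grasp_force: 59.8
```

Request:
{"method": "play_rows", "body": {"series": [[0,0,0.002,0,0.3],[0,0,0,0,0.3]]}}

```text
time_s: 23.3
eef_pos: [0.5167, 0.0205, -0.0014]
eef_rot: [-2.087, -2.348, 0.0]
contact_force: [-0.5, 0.3, -0.6]
width: 0.397
grasp_force: 59.8
```

Request:
{"method": "play_rows", "body": {"series": [[0,0,0.0015,0,0.3],[0,0,0,0,0.3]]}}

```text
time_s: 23.5
eef_pos: [0.5169, 0.0205, -0.0029]
eef_rot: [-2.087, -2.348, 0.0]
contact_force: [0.0, 0.2, -0.3]
width: 0.402
grasp_force: 59.8
```

Request:
{"method": "play_rows", "body": {"series": [[0,0,0.0012,0,0.3],[0,0,0,0,0.3]]}}

```text
time_s: 23.7
eef_pos: [0.5169, 0.0205, -0.0031]
eef_rot: [-2.086, -2.348, 0.001]
contact_force: [-3.3, -1.5, 7.5]
width: 0.4
grasp_force: 60.8
```

Request:
{"method": "play_rows", "body": {"series": [[0,0,0,0,0.5],[0,0,0,0,0.65],[0,0,0,0,0.7],[0,0,0,0,0.7],[0,0,-0.03,0,0.7],[0,0,-0.04,0,0.7],[0,0,-0.03,0,0.6],[0.05,-0.003,0,0,0.3],[0.05,-0.003,0,0,0],[0,0,0,0,0],[0,0,0,0,0]]}}

```text
time_s: 24.8
eef_pos: [0.4988, 0.1199, 0.0958]
eef_rot: [2.083, 2.352, -0.001]
contact_force: [-0.2, -0.2, 0.3]
width: 0.001
grasp_force: 0.0
```

```bash
python3 - <<'E'
from h import *
x=np.load('unit.npy');to(U(x,(-.08,.11,.02)));S=cam('scene');W=cam('wrist')
w=bot.get_image('wrist');s=bot.get_image('scene');t=bot.get_image('top')
ww=cv2.resize(w,(480,300))
o=np.zeros((600,800,3),np.uint8);o[:300,:480]=ww
o[300:,:400]=cv2.resize(t[150:255,265:405],(400,300),interpolation=2);o[300:,400:]=cv2.resize(s[150:255,240:380],(400,300),interpolation=2)
cv2.imwrite('pics/o8.png',o)
f=lambda p:((proj(S,U(x,p))-[240,150])*[400/140,300/105]+[400,300]).round().tolist()
print('circ scene',f((-.075,0,.025)),'peb ctr',f((-.075,0,.0345)),'wrist circ in comp',(proj(W,U(x,(-.075,0,.025)))*.75).round(),'btn',(proj(W,U(x,(-.08,.11,.04)))*.75).round())
E
```

```text
t 24.8 p [0.4988 0.1199 0.0958] psi 1.692 F [-0.2 -0.2  0.3] w 0.001 gf 0.0 tilt [-0. -0. -1.]
tool delta [0.0066 0.0006 0.0758]
circ scene [663.0, 519.0] peb ctr [663.0, 511.0] wrist circ in comp [244. 221.] btn [242. 147.]
```

View pics/o8.png

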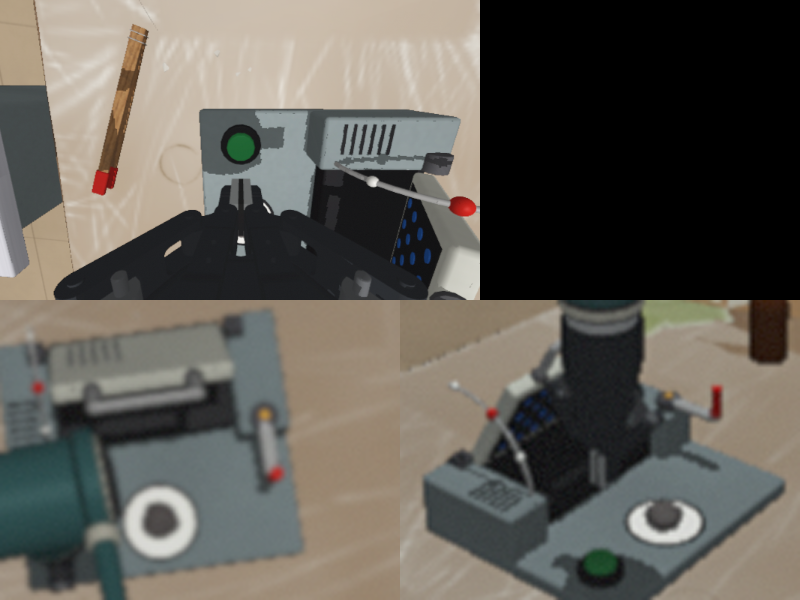

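The pebble lies centred in the circle (top inset (160,520), scene inset (663,513)). The lid is at the bead and the lever open. Next the button press with shut fingers.

Request:
{"method": "play_rows", "body": {"series": [[0.0066,0.0006,0,0,0],[0,0,0.04,0,0],[0,0,0.03,0,0],[0,0,0.012,0,0],[0,0,0,0,0],[0,0,0,0,0]]}}

```text
time_s: 25.55
eef_pos: [0.4999, 0.1255, 0.0148]
eef_rot: [2.087, 2.347, 0.001]
contact_force: [-0.0, -0.2, 0.4]
width: -0.001
grasp_force: 0.0
```

Request:
{"method": "play_rows", "body": {"series": [[0,0,0.003,0,0],[0,0,0.003,0,0],[0,0,0.002,0,0],[0,0,0,0,0]]}}

```text
time_s: 25.95
eef_pos: [0.5012, 0.1259, 0.0073]
eef_rot: [2.085, 2.347, 0.005]
contact_force: [3.5, -0.8, 4.8]
width: 0.0
grasp_force: 2.3
```

Request:
{"method": "play_rows", "body": {"series": [[0,0,0.002,0,0],[0,0,0.002,0,0],[0,0,0,0,0]]}}

```text
time_s: 26.25
eef_pos: [0.5014, 0.1259, 0.0067]
eef_rot: [2.085, 2.347, 0.004]
contact_force: [-7.0, -2.9, 30.8]
width: 0.006
grasp_force: 15.0
```

```bash
python3 - <<'E'
from h import *
st()
im=bot.get_image('scene');b,g,r=[im[...,i].astype(int) for i in range(3)]
print(blobs(((g>r+25)&(g>b+15)&(g>50))[225:260,290:330],3))
E
```

```text
t 26.25 p [0.5014 0.1259 0.0067] psi 1.689 F [-7.  -2.9 30.8] w 0.006 gf 15.0 tilt [-0.     0.003 -1.   ]
[([20.2, 18.1], [15, 15, 11, 6, 40])]
```

Request:
{"method": "play_rows", "body": {"series": [[0,0,-0.004,0,0],[0,0,-0.003,0,0],[0,0,-0.003,0,0],[0,0,0,0,0]]}}

```text
time_s: 26.7
eef_pos: [0.4989, 0.1257, 0.0121]
eef_rot: [-2.086, -2.348, -0.0]
contact_force: [0.6, 0.0, 2.3]
width: -0.003
grasp_force: 1.0
```

```bash
python3 - <<'E'
from h import *
st()
im=bot.get_image('scene');b,g,r=[im[...,i].astype(int) for i in range(3)]
print(blobs(((g>r+25)&(g>b+15)&(g>50))[225:260,290:330],3))
E
```

```text
t 26.7 p [0.4989 0.1257 0.0121] psi 1.689 F [0.6 0.  2.3] w -0.003 gf 1.0 tilt [ 0. -0. -1.]
[([20.1, 17.6], [15, 14, 11, 7, 53])]
```

The button gives 2.3 N at 0.0121, 4.8 N at 0.0073 and a hard stop of 31 N at 0.0067, so it was fully down. Retracting clear and checking.

Request:
{"method": "play_rows", "body": {"series": [[0,0,-0.03,0,0],[0,0,-0.04,0,0],[0.04,0,-0.03,0,0],[0.05,0,-0.03,0,0],[0.05,0,0,0,0],[0,0,0,0,0],[0,0,0,0,0]]}}

```text
time_s: 27.45
eef_pos: [0.4815, 0.2578, 0.1361]
eef_rot: [-2.082, -2.351, 0.006]
contact_force: [0.3, -0.6, -0.1]
width: -0.002
grasp_force: 0.0
```

```bash
python3 - <<'E'
from h import *
st();x=np.load('unit.npy');t=bot.get_image('top');s=bot.get_image('scene');T=cam('top')
print(t[165:215,310].mean(1).round().astype(int))
b,g,r=[s[...,i].astype(int) for i in range(3)]
print(blobs(((g>r+25)&(g>b+15)&(g>50))[225:260,290:330],3))
b,g,r=[t[...,i].astype(int) for i in range(3)];print('red',blobs((r>g+70)&(r>b+70),2))
h=cv2.cvtColor(t,cv2.COLOR_BGR2HSV).astype(int)
for c,q in blobs((h[...,2]<120)&(h[...,1]<70),40):
    if 305<c[0]<335 and 215<c[1]<240:print(c,q,'d mm',(1000*(plane(T,c,.035)-U(x,(-.075,0,.035)))).round(1))
E
```

```text
t 27.45 p [0.4815 0.2578 0.1361] psi 1.692 F [ 0.3 -0.6 -0.1] w -0.002 gf 0.0 tilt [-0.002 -0.004 -1.   ]
[123 123 123 123 121 120 121 122 121 123 127 140 154 157 154 146 128  95
  91 117 133 127 104  67  39  34  41  45  44  44  40  29  26  28  48  79
 102 113 113 114 113 114 115 116 115 115 114 114 114 115]
[([19.7, 15.9], [14, 12, 12, 9, 89])]
red [([208.1, 185.5], [200, 178, 17, 16, 221]), ([277.8, 180.2], [277, 179, 3, 3, 6]), ([361.4, 210.4], [360, 209, 4, 4, 15]), ([311.2, 290.9], [307, 289, 10, 5, 36])]
[320.5, 226.8] [315, 221, 12, 12, 103] d mm [ 2.4 -0.3 -0. ]
```

The pebble is 2.4 mm from the circle's centre. The lid profile is unchanged and the lever is open. The button is up again, with its blob 12 px wide and the centroid 2 px higher. Handing in.

```bash
python3 -c "
from rig import bot
print(bot.sign_off())"
```

```text
the job is handed in; nothing more can be done
None
```

I handed the job in at about 27.5 s: lever open, lid at about 60°, dark pebble about 2 mm from the circle's centre, and the start button fully pressed and back up, but the hand-in returned no verdict.

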